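# Clear the block heater's lid and hold it just below its balance point

### The job

Put the two used stoppers that stand on the closed lid of the block heater into the open waste bin beside it, before the lid is lifted. Then raise the heater's sprung lid by its front bar clearly past its balance point, and ease it back and finish while still holding it steady with the gripper just below that point (no more than about 15 degrees below), so that it would fall shut if let go. Leave the other things on the bench where they are.

Things in the scene. Friction and masses are not known exactly. Their poses are not given: they have to be found in the camera images.
- heater: block heater, a low cream-white steel case 220 (x) x 260 (y) mm, 85 mm tall, fixed to the bench, with two black knobs low on its front. Origin under the centre of the case; x points from its front to its back (away from the robot, yaw up to 0.25 rad), z up. The closed lid's top face is level, at z = 97 mm, from x = -105 to +100 mm and y = -128 to +128 mm
- lid (a joint): heater lid's hinge: 0 = closed (level), grows as the front rises, stop at 1.35 rad. The lid is a 205 x 256 x 12 mm steel plate, 0.9 kg, with a helping spring: let go, it falls shut below about 1.0 rad (balance point, 57 degrees) and swings open to the stop above it. Lifting it at the bar takes about 1 N from closed, less nearer the balance point
- lid_bar (a point): middle of the lid's pull bar: round steel, 12 mm thick, 140 mm long, parallel to the hinge, 45 mm ahead of the lid's front edge in the lid's plane, with a stem to the lid 65 mm either side of the middle. Closed: 91 mm above the bench, 150 mm ahead of the heater's origin, 40 mm ahead of its front face. Goes round 250 mm from the hinge; can turn between gripper fingers
- lid_hinge (a point): middle of the lid's hinge axis, at x = +100, z = 91 mm in the heater's frame; the axis is the heater's y
- bin: open-topped square grey waste bin, 160 x 160 mm, 110 mm tall, walls 5 mm, fixed to the bench. Origin under its centre, z up; yaw up to 0.25 rad
- stopper_a: used cork stopper, standing on one half of the lid, a slightly tapered plug 32 mm across at the foot, 28 mm at the top, 34 mm tall, about 15 g. Origin under its centre, z up
- stopper_b: used dark rubber stopper, standing on the other half of the lid, a slightly tapered plug 36 mm across at the foot, 32 mm at the top, 30 mm tall, about 35 g. Origin under its centre, z up
- clean_stopper: clean cork stopper, 32 mm across at the foot, 34 mm tall, standing on the bench on the robot's side of the bin; bystander, to be left alone. Origin under its centre
- beaker: glass beaker, 64 mm across, 85 mm tall, standing behind the bin; bystander. Origin under its centre
- amber_bottle: brown glass bottle, 56 mm across, 125 mm tall, standing behind the block heater; bystander. Origin under its centre
- spatula: spatula, 170 mm long, lying flat on the bench on the robot's side of the block heater; bystander. Origin under its middle
- wash_bottle: white wash bottle with bent spout, 64 mm across, 210 mm tall, on the left side of the bench; bystander. Origin under its centre
- flask: conical glass flask, 82 mm across, 130 mm tall, on the right side of the bench; bystander. Origin under its centre
Not all that is in view belongs to the job. There is more than one size of the stopper_b; the job needs the smallest.

How it is judged:
By the outcome, as a careful person would: the job done as asked, in the order asked, and still so for the second after the job is handed in, while the arm keeps its last pose, push and grip.
It also fails if it takes over 72 s, if anything falls off the work surface, if the arm or the gripper's body presses on something with over 40 N, if the wrist force passes 120 N, or if a joint passes its speed limit or range.

### The arm

A 6-joint arm with a two-finger parallel gripper is mounted at the origin on the work surface. World frame = base frame: x ahead of the robot, y to its left, z up, the work surface at z = 0. Lengths are in m, angles in rad, forces in N, time in s.
With the tool pointing down it reaches from about 0.3 to 0.875 m from the base axis. Payload 6.4 kg.
Tool frame: the origin (TCP) lies at the very end of the fingers, on their centre line; the grasp point (between the pads) lies 19 mm behind it; z points along the fingers, y is the line along which they close (so a half turn about z gives the same grasp; the last joint's range is limited). The gripper opens to 88 mm and grips with 3 to 60 N. Pads are 18 mm wide; open, the fingers measure 123 mm over their backs; the gripper's body (75 mm by 187 mm) begins 45 mm behind the grasp point.
Start: joints at [0.913, 0.181, 1.607, -0, 1.354, -0.206], TCP at [0.251, 0.517, 0.239] pointing down, gripper open.
Joint ranges: [-2.99, 2.99], [-0.89, 2.07], [0.3, 2.58], [-1.14, 4.28], [0, 2.63], [-3.12, 3.12]. Speed limits (rad/s): [2.57, 2.57, 3.01, 3.14, 3.14, 3.14].

### API

Orientations are given as a rotation vector (axis times angle).
In Python, from cell import r gives the robot as it stands. The module is installed in compiled form; this text tells all that it offers.
- The arm moves only by the shell command python3 -m jog 'ROWS' [FORCE]. ROWS is JSON, a list of rows, each a list of 5 numbers: the opening, from 0 (shut) to 1 (fully open), then the shift along the tool's x, y, z each as a share of 30 mm, from -1 to 1, then the turn about the tool's z as a share of 0.08 rad, from -1 to 1. A call has exactly 5 rows; each row shifts and turns the commanded pose from where the row before left it, along the tool's axes as they then stand; what a row does not reach is not made up. A row lasts 1/10 s, in which the tool goes at most 50 mm and 8.59 degrees, less where a joint would pass 70% of its speed; a pose out of reach is approached as far as the arm can. A call with a number of a shift or a turn outside -1 to 1 is refused whole. A call with a gripper value outside its range is refused whole. The fingers move at their own pace and stop on an object; FORCE is the grip in N (left out, the last holds). Time passes only in rows, so rows that do not move let the fingers close, or fill a call up. It gives the time, the measured TCP pose, the force, the opening and the grip force at its end, in the units of the state.
- r.state(): the state, without advancing time (a new reading comes with each control period).
- r.read_camera(name): name is "side" or "top" or "wrist"; returns a dict with "image" (400x640x3 uint8, red, green, blue), "z_map" (400x640 float32, m along the optical axis (not along the pixel's ray), 0 where there is no reading), "K" (3x3 intrinsics, pixels), "R" (3x3) and "t" (3): a world point X has camera coordinates R X + t. Camera axes: x right, y down, z forward; pixel columns grow to the right and rows downward; lengths in m; the calibration is good to about 2 mm. A picture is of the moment at which its call begins.
- r.job_done(): hands the job in; it is judged then, once.
Trained networks look in a picture, given as the dict that the camera call returned (one of the last four; its "shot" number tells which), for a name from the list of things; names that differ only in an ending like _2 or _b are one class to them, and where a whole thing is asked for, a point or a joint stands for the part that bears it (a point fixed in the world has none). Each returns a list of dicts, best first, with "p" (0 to 1); they miss things now and then, are a little off and sometimes report something else, mostly with a low value. They report only what shows in the picture. A call takes as long as a camera call. They do not tell look-alikes from the thing itself.
- r.silhouettes(target, picture): "pixels" (400x640 bool, what is visible of it) and "bbox" ([left, top, right, bottom] in pixels, round what is visible of it).
- r.mark_of(target, picture): "uv" ([column, row] in pixels: a listed point, or the origin of a listed thing).
The state is a dict: "t": time; "q": joint angles; "dq": joint speeds; "joint_torque": joint torques, N m; "tcp_pos": TCP position; "tcp_rot": TCP orientation; "ft_force": force on the tool from outside, world axes, zero at the start; "torque": the same for the moment, N m; "opening": opening from 0.0 (shut) to 1.0 (fully open); "finger_force": force on a finger pad.
Only numpy, scipy, OpenCV 4.12 (cv2) and the standard library are available. Lean on these libraries where they do the work, as an engineer would, in place of code of your own. Each camera call takes 0.05 s, during which the arm holds its last target. There are 200 camera calls.

## Working session

There is one attempt and no reset: what is moved stays moved. The work goes in short steps, Python scripts to look and compute and a shell command to move; the robot and the scene stay as the last step left them, time stands still between calls to the robot, and variables do not carry over. Pictures are saved under pics/ and viewed, at most 10 in all, crops included, and the job is handed in when it is done.

```bash
mkdir -p pics
cat > h.py <<'E'
import numpy as np, cv2
from cell import r
from scipy.spatial.transform import Rotation as Ro
def pts(p):
    K,R,t,z=p["K"],np.array(p["R"]),np.array(p["t"]),p["z_map"]
    v,u=np.mgrid[0:400,0:640]
    c=np.stack([(u-K[0][2])/K[0][0]*z,(v-K[1][2])/K[1][1]*z,z],-1)
    return (c-t)@R
def save(p,n): cv2.imwrite("pics/"+n,p["image"][:,:,::-1])
E
python3 - <<'E'
from h import *
np.set_printoptions(precision=3,suppress=True)
for c in ["top","side"]:
    p=r.read_camera(c); save(p,c+"1.png"); P=pts(p)
    for n in ["stopper_a","stopper_b","bin","heater","lid_bar","lid_hinge","clean_stopper"]:
        if n not in("lid_bar","lid_hinge"):
          for s in r.silhouettes(n,p)[:5]:
            m=s["pixels"]&(p["z_map"]>0)
            if m.sum()<5: continue
            q=P[m]; zt=np.percentile(q[:,2],95); tp=q[q[:,2]>zt-.006]
            print(c,n,round(s["p"],2),s["bbox"],"ztop",zt,"topc",(tp.min(0)+tp.max(0))/2,"ext",np.ptp(tp,axis=0))
        for s in r.mark_of(n,p)[:4]:
            u,v=np.round(s["uv"]).astype(int); print(c,n,"mark",round(s["p"],2),u,v,P[min(v,399),min(u,639)])
print(r.state()["tcp_rot"],r.state()["t"])
E
```

```text
top stopper_a 0.61 [329.5, 173.2, 348.2, 189.4] ztop 0.04517183923886166 topc [ 0.649 -0.037  0.043] ext [0.042 0.043 0.008]
top stopper_a mark 0.66 343 225 [ 0.507 -0.042  0.045]
top stopper_a mark 0.65 295 213 [0.533 0.092 0.127]
top stopper_a mark 0.53 337 183 [ 0.635 -0.028  0.043]
top stopper_a mark 0.47 257 221 [0.512 0.197 0.133]
top stopper_b 0.61 [329.5, 173.2, 348.2, 189.4] ztop 0.04517183923886166 topc [ 0.649 -0.037  0.043] ext [0.042 0.043 0.008]
top stopper_b mark 0.66 343 225 [ 0.507 -0.042  0.045]
top stopper_b mark 0.65 295 213 [0.533 0.092 0.127]
top stopper_b mark 0.53 337 183 [ 0.635 -0.028  0.043]
top stopper_b mark 0.47 257 221 [0.512 0.197 0.133]
top bin 0.62 [369.5, 170.1, 431.0, 236.5] ztop 0.10931509171938505 topc [ 0.569 -0.209  0.11 ] ext [0.161 0.161 0.013]
top bin mark 0.77 396 204 [ 0.574 -0.208  0.005]
top heater 0.8 [222.1, 161.6, 323.4, 264.1] ztop 0.10065414094069758 topc [0.548 0.167 0.114] ext [0.29  0.285 0.039]
top heater mark 0.69 274 212 [0.542 0.155 0.096]
top lid_bar mark 0.97 277 258 [0.411 0.146 0.093]
top lid_bar mark 0.58 296 285 [0.335 
[... 1541 characters left out ...]
01 ]
side bin mark 0.98 352 257 [ 0.558 -0.224  0.005]
side heater 0.57 [244.6, 139.7, 337.6, 217.1] ztop 0.1019855011911251 topc [0.546 0.164 0.101] ext [0.289 0.282 0.01 ]
side heater mark 0.64 292 184 [0.522 0.084 0.106]
side heater mark 0.45 256 136 [0.573 0.444 0.042]
side lid_bar mark 0.79 258 189 [0.415 0.138 0.096]
side lid_hinge mark 0.97 310 156 [0.658 0.173 0.097]
side lid_hinge mark 0.38 272 168 [0.505 0.193 0.103]
side clean_stopper 0.62 [309.9, 261.8, 318.3, 275.2] ztop 0.0385178633608805 topc [ 0.423 -0.2    0.037] ext [0.024 0.027 0.008]
side clean_stopper mark 0.68 310 273 [ 0.408 -0.197  0.007]
side clean_stopper mark 0.65 289 185 [0.513 0.091 0.1  ]
[0.704 3.062 0.   ] 1.3
```

View pics/top1.png

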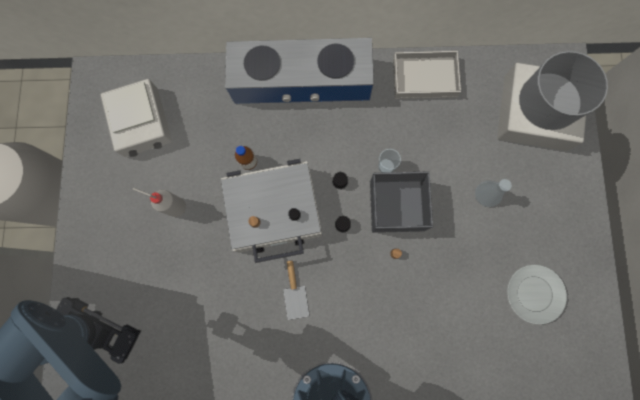

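Run:
```python
from h import *
np.set_printoptions(precision=3,suppress=True)
p=r.read_camera("top");P=pts(p);z=p["z_map"]>0
for (a,b,c,d) in [(285,200,308,226),(245,208,270,234)]:
    m=np.zeros((400,640),bool); m[b:d,a:c]=1; m&=z&(P[...,2]>.118)
    q=P[m]; print("stopper",q.min(0),q.max(0),len(q),p["image"][m].mean(0))
# bar
m=z&(abs(P[...,0]-.41)<.05)&(abs(P[...,1]-.15)<.1)&(P[...,2]>.075); q=P[m]
b=q[(q[:,0]<q[:,0].min()+.06)]
rect=cv2.minAreaRect(P[z&(P[...,2]>.09)&(P[...,2]<.106)&(abs(P[...,0]-.55)<.17)&(abs(P[...,1]-.16)<.17)][:,:2].astype(np.float32)); print("lid",rect)
m=z&(P[...,2]>.1)&(P[...,2]<.12)&(abs(P[...,0]-.57)<.12)&(abs(P[...,1]+.21)<.12)
print("bin",cv2.minAreaRect(P[m][:,:2].astype(np.float32)))
for i in range(240,272,2): print(i,P[i,276],P[i,262])
```

```text
stopper [0.517 0.081 0.118] [0.547 0.112 0.133] 111 [43.847 42.883 42.73 ]
stopper [0.5   0.195 0.118] [0.527 0.222 0.137] 90 [134.722 105.578  77.956]
lid ((0.571099042892456, 0.16873256862163544), (0.32410386204719543, 0.2563309669494629), 9.776864051818848)
bin ((0.5696601867675781, -0.20930269360542297), (0.16091535985469818, 0.16050197184085846), 0.25159361958503723)
240 [0.462 0.15  0.093] [0.463 0.189 0.096]
242 [0.457 0.151 0.083] [0.457 0.189 0.098]
244 [0.454 0.155 0.05 ] [0.452 0.19  0.087]
246 [ 0.452  0.162 -0.001] [0.448 0.195 0.057]
248 [0.446 0.162 0.001] [0.444 0.197 0.046]
250 [0.44  0.162 0.002] [0.437 0.196 0.052]
252 [ 0.434  0.162 -0.003] [0.434 0.204 0.003]
254 [0.428 0.161 0.002] [ 0.429  0.205 -0.001]
256 [0.417 0.149 0.099] [0.422 0.204 0.   ]
258 [0.412 0.15  0.091] [0.412 0.188 0.1  ]
260 [0.41  0.162 0.001] [0.406 0.188 0.097]
262 [0.404 0.161 0.002] [ 0.404  0.204 -0.001]
264 [ 0.398  0.162 -0.001] [0.398 0.204 0.003]
266 [0.392 0.162 0.   ] [ 0.393  0.205 -0.006]
268 [ 0.386  0.162 -0.003] [ 0.386  0.204 -0.001]
270 [ 0.38   0.162 -0.002] [0.38  0.204 0.003]
```

The top view shows the cork (254,221) and a dark stopper (294,214) standing on the lid. Two bigger dark stoppers are on the bench at (340,180) and (343,224), so I'll leave those. The bar is at about (277,256) and the bin at (400,203).

```bash
cat > d.py <<'E'
import sys; from h import *
np.set_printoptions(precision=4,suppress=True)
s=r.state(); R=Ro.from_rotvec(s["tcp_rot"]).as_matrix()
g=np.array([float(a) for a in sys.argv[1:4]]); d=R.T@(g-s["tcp_pos"])
ya=np.arctan2(R[1,1],R[0,1])
print("t",s["t"],"tcp",np.array(s["tcp_pos"]),"delta/30mm",d/.03,"yang",round(ya,3),"turn/.08",(ya-.155)/.08,"open",s["opening"],"F",np.array(s["ft_force"]))
E
python3 -m jog '[[0.62,0,0,0,1],[0.62,0,0,0,1],[0.62,0,0,0,1],[0.62,0,0,0,1],[0.62,0,0,0,1]]' 12
python3 -m jog '[[0.62,0,0,0,1],[0.62,0,0,0,1],[0.62,0,0,0,1],[0.62,0,0,0,1],[0.62,0,0,0,1]]'
python3 -m jog '[[0.62,0,0,0,1],[0.62,0,0,0,1],[0.62,0,0,0,0],[0.62,0,0,0,0],[0.62,0,0,0,0]]'
python3 d.py .513 .208 .18
```

```text
t: 1.85
tcp_pos: [0.251, 0.5173, 0.2387]
tcp_rot: [-1.303, -2.859, 0.0]
ft_force: [-0.6, -0.7, 0.4]
opening: 0.621
finger_force: 0.0
t: 2.35
tcp_pos: [0.251, 0.5173, 0.2387]
tcp_rot: [1.845, 2.543, -0.0]
ft_force: [1.0, 0.2, 0.2]
opening: 0.618
finger_force: 0.0
t: 2.85
tcp_pos: [0.251, 0.5173, 0.2387]
tcp_rot: [-2.036, -2.392, -0.0]
ft_force: [1.5, -0.1, -0.2]
opening: 0.62
finger_force: 0.0
t 2.85 tcp [0.251  0.5173 0.2387] delta/30mm [-11.5742   6.9718   1.9571] yang 0.161 turn/.08 0.06912920390836873 open 0.6197412180223294 F [ 1.5292 -0.1094 -0.243 ]
```

```bash
python3 -m jog '[[0.62,-0.9,0.5,0,0],[0.62,-0.9,0.5,0,0],[0.62,-0.9,0.5,0,0],[0.62,-0.9,0.5,0,0],[0.62,-0.9,0.5,0,0]]'
python3 -m jog '[[0.62,-0.9,0.6,0,0],[0.62,-0.9,0.6,0,0],[0.62,-0.9,0.6,0,0],[0.62,-0.9,0.6,0,0],[0.62,-0.9,0.6,0,0]]'
python3 -m jog '[[0.62,-0.9,0.6,0.4,0],[0.62,-0.9,0.6,0.4,0],[0.62,-0.7,0.3,0.5,0],[0.62,0,0,0.5,0],[0.62,0,0,0,0]]'
python3 d.py .513 .208 .102
python3 - <<'E'
from h import *
p=r.read_camera("wrist"); save(p,"w1.png");P=pts(p);z=p["z_map"]>0
m=z&(P[...,2]>.118)&(P[...,2]<.14)&(abs(P[...,0]-.52)<.05)
for nm,y in(("a",.208),("b",.096)):
    q=P[m&(abs(P[...,1]-y)<.03)]
    if len(q): print(nm,q.min(0),q.max(0),(q.min(0)+q.max(0))/2)
E
```

```text
t: 3.35
tcp_pos: [0.3471, 0.3949, 0.2388]
tcp_rot: [2.036, 2.392, 0.0]
ft_force: [1.0, -0.7, 0.2]
opening: 0.625
finger_force: 0.0
t: 3.85
tcp_pos: [0.4575, 0.2758, 0.2389]
tcp_rot: [2.036, 2.392, 0.001]
ft_force: [-0.0, 0.1, 0.4]
opening: 0.62
finger_force: 0.0
t: 4.35
tcp_pos: [0.5114, 0.2095, 0.1822]
tcp_rot: [-2.037, -2.388, 0.006]
ft_force: [-0.6, 0.4, 1.0]
opening: 0.617
finger_force: 0.0
t 4.35 tcp [0.5114 0.2095 0.1822] delta/30mm [-0.0578  0.0589  2.6723] yang 0.158 turn/.08 0.04170948066250721 open 0.6172506638611159 F [-0.5577  0.3892  1.0056]
a [0.49797077 0.19522303 0.11803526] [0.52599105 0.22329312 0.13349125] [0.51198091 0.20925808 0.12576325]
b [0.51550581 0.08825268 0.118001  ] [0.54730009 0.11314804 0.1293848 ] [0.53140295 0.10070036 0.1236929 ]
```

View pics/w1.png

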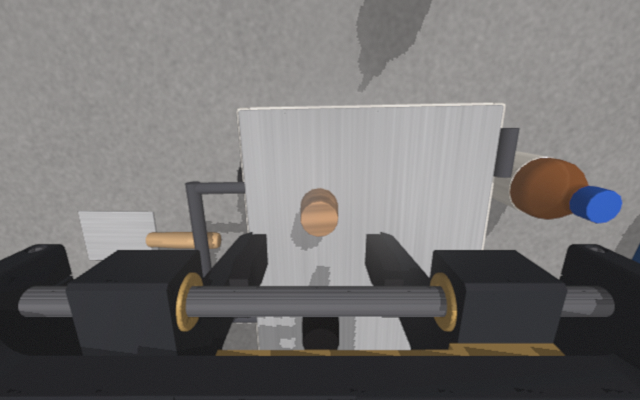

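The wrist view has the cork (319,212) centred between the fingers, with the dark stopper behind at (320,333). I'll descend, grip and lift.

```bash
python3 -m jog '[[0.62,0,0,0.7,0],[0.62,0,0,0.7,0],[0.62,0,0,0.6,0],[0.62,0,0,0.4,0],[0.62,0,0,0.27,0]]'
python3 d.py .512 .209 .102
python3 -m jog '[[0.2,0,0,0,0],[0.2,0,0,0,0],[0.2,0,0,0,0],[0.2,0,0,0,0],[0.2,0,0,0,0]]' 12
python3 -m jog '[[0.2,0,0,-0.5,0],[0.2,0,0,-1,0],[0.2,0,0,-1,0],[0.2,0,0,-1,0],[0.2,0,0,0,0]]'
python3 d.py .57 -.185 .2
```

```text
t: 4.9
tcp_pos: [0.5126, 0.2108, 0.1044]
tcp_rot: [-2.036, -2.392, -0.0]
ft_force: [-1.0, -0.5, -0.4]
opening: 0.622
finger_force: 0.0
t 4.9 tcp [0.5126 0.2108 0.1044] delta/30mm [-0.0573 -0.0293  0.0801] yang 0.161 turn/.08 0.06928212305321105 open 0.621636134346931 F [-0.9729 -0.5354 -0.3606]
t: 5.4
tcp_pos: [0.5137, 0.2101, 0.1055]
tcp_rot: [2.038, 2.39, 0.002]
ft_force: [0.1, 1.1, 2.3]
opening: 0.341
finger_force: 12.1
t: 5.9
tcp_pos: [0.5158, 0.2105, 0.2156]
tcp_rot: [2.034, 2.386, 0.011]
ft_force: [0.9, -0.5, 0.8]
opening: 0.337
finger_force: 12.0
t 5.9 tcp [0.5158 0.2105 0.2156] delta/30mm [-13.3014  -0.3103   0.5168] yang 0.159 turn/.08 0.05124913360872417 open 0.3366995813622814 F [ 0.9357 -0.4838  0.7668]
```

```bash
python3 -m jog '[[0.2,-0.9,0,0,0],[0.2,-0.9,0,0,0],[0.2,-0.9,0,0,0],[0.2,-0.9,0,0,0],[0.2,-0.9,0,0,0]]'
python3 -m jog '[[0.2,-0.9,0,0,0],[0.2,-0.9,0,0,0],[0.2,-0.9,0,0,0],[0.2,-0.9,0,0,0],[0.2,-0.9,0,0,0]]'
python3 -m jog '[[0.2,-0.9,-0.1,0,0],[0.2,-0.9,-0.1,0,0],[0.2,-0.9,-0.1,0,0],[0.2,-0.9,0,0,0],[0.2,-0.6,0,0,0]]'
python3 d.py .57 -.185 .085
```

```text
t: 6.4
tcp_pos: [0.534, 0.0756, 0.2094]
tcp_rot: [-2.038, -2.39, 0.001]
ft_force: [0.2, 0.5, 0.0]
opening: 0.336
finger_force: 12.0
t: 6.9
tcp_pos: [0.5554, -0.0577, 0.2094]
tcp_rot: [-2.038, -2.39, 0.001]
ft_force: [-0.5, 0.4, -0.4]
opening: 0.338
finger_force: 12.0
t: 7.4
tcp_pos: [0.5665, -0.1842, 0.2094]
tcp_rot: [-2.039, -2.389, 0.001]
ft_force: [0.3, -0.8, -0.2]
opening: 0.336
finger_force: 12.0
t 7.4 tcp [ 0.5665 -0.1842  0.2094] delta/30mm [-0.045   0.1128  4.1474] yang 0.158 turn/.08 0.03480732116111149 open 0.3357694610201437 F [ 0.2649 -0.8088 -0.2016]
```

```bash
python3 -m jog '[[0.2,0,0.1,1,0],[0.2,0,0,1,0],[0.2,0,0,1,0],[0.2,0,0,0.7,0],[0.2,0,0,0.4,0]]'
python3 -m jog '[[0.2,0,0,0,0],[0.6,0,0,0,0],[0.6,0,0,0,0],[0.6,0,0,0,0],[0.6,0,0,0,0]]'
python3 -m jog '[[0.62,0,0,-1,0],[0.62,0,0,-1,0],[0.62,0,0,-1,0],[0.62,0,0,-0.8,0],[0.62,0,0,0,0]]'
python3 d.py .532 .098 .2
```

```text
t: 7.9
tcp_pos: [0.5684, -0.1811, 0.0842]
tcp_rot: [-2.035, -2.388, 0.001]
ft_force: [-0.4, -0.1, -0.5]
opening: 0.34
finger_force: 12.0
t: 8.4
tcp_pos: [0.5703, -0.1823, 0.0877]
tcp_rot: [2.037, 2.39, 0.0]
ft_force: [-0.6, -0.6, 0.2]
opening: 0.596
finger_force: 0.0
t: 8.9
tcp_pos: [0.572, -0.1832, 0.2054]
tcp_rot: [2.033, 2.385, 0.003]
ft_force: [0.8, 0.3, 0.5]
opening: 0.624
finger_force: 0.0
t 8.9 tcp [ 0.572  -0.1832  0.2054] delta/30mm [9.467  0.1664 0.1333] yang 0.159 turn/.08 0.05208943137928468 open 0.6240927192292288 F [0.786  0.3058 0.5048]
```

```bash
python3 -m jog '[[0.62,1,0,0,0],[0.62,1,0,0,0],[0.62,1,0,0,0],[0.62,1,0,0,0],[0.62,1,0,0,0]]'
python3 -m jog '[[0.62,1,0,0,0],[0.62,1,0,0,0],[0.62,1,0.1,0,0],[0.62,1,0.1,0,0],[0.62,0.4,0,0,0]]'
python3 -m jog '[[0.62,0,0,0.5,0],[0.62,0,0,0.5,0],[0.62,0,0,0,0],[0.62,0,0,0,0],[0.62,0,0,0,0]]'
python3 d.py .532 .0975 .102
python3 - <<'E'
from h import *
p=r.read_camera("wrist");P=pts(p);z=p["z_map"]>0
q=P[z&(P[...,2]>.116)&(P[...,2]<.136)&(abs(P[...,0]-.53)<.04)&(abs(P[...,1]-.098)<.03)]
print(q.min(0),q.max(0),(q.min(0)+q.max(0))/2)
p=r.read_camera("top");save(p,"top2.png");P=pts(p);z=p["z_map"]>0
q=P[z&(P[...,2]>.012)&(P[...,2]<.09)&(abs(P[...,0]-.57)<.06)&(abs(P[...,1]+.21)<.06)]
print(len(q),q.min(0),q.max(0))
E
```

```text
t: 9.4
tcp_pos: [0.5451, -0.0327, 0.1994]
tcp_rot: [-2.037, -2.39, 0.001]
ft_force: [-0.5, 1.3, -0.1]
opening: 0.621
finger_force: 0.0
t: 9.9
tcp_pos: [0.5301, 0.0996, 0.1996]
tcp_rot: [-2.035, -2.392, 0.001]
ft_force: [0.2, -0.6, -0.3]
opening: 0.621
finger_force: 0.0
t: 10.4
tcp_pos: [0.5315, 0.097, 0.1712]
tcp_rot: [2.038, 2.39, 0.001]
ft_force: [-0.2, -0.6, -0.1]
opening: 0.624
finger_force: 0.0
t 10.4 tcp [0.5315 0.097  0.1712] delta/30mm [0.0152 0.0168 2.3066] yang 0.159 turn/.08 0.04434986868042147 open 0.6236977761583002 F [-0.233  -0.6344 -0.0536]
[0.51556416 0.08093945 0.11602543] [0.54751813 0.11282069 0.12969905] [0.53154115 0.09688007 0.12286224]
97 [ 0.55367129 -0.23567999  0.01200203] [ 0.62555204 -0.1691601   0.0459056 ]
```

```bash
python3 -m jog '[[0.62,0,0,0.6,0],[0.62,0,0,0.6,0],[0.62,0,0,0.5,0],[0.62,0,0,0.4,0],[0.62,0,0,0.2,0]]'
python3 -m jog '[[0.2,0,0,0,0],[0.2,0,0,0,0],[0.2,0,0,0,0],[0.2,0,0,0,0],[0.2,0,0,0,0]]' 12
python3 -m jog '[[0.2,0,0,-0.5,0],[0.2,0,0,-1,0],[0.2,0,0,-1,0],[0.2,0,0,-1,0],[0.2,0,0,0,0]]'
python3 d.py .57 -.23 .085
```

```text
t: 11.0
tcp_pos: [0.5308, 0.0973, 0.1009]
tcp_rot: [-2.038, -2.39, 0.001]
ft_force: [0.3, -0.8, 0.2]
opening: 0.622
finger_force: 0.0
t: 11.5
tcp_pos: [0.5316, 0.0974, 0.1023]
tcp_rot: [2.037, 2.39, 0.001]
ft_force: [0.6, 0.2, 1.6]
opening: 0.39
finger_force: 12.0
t: 12.0
tcp_pos: [0.5338, 0.0973, 0.2115]
tcp_rot: [2.033, 2.386, 0.008]
ft_force: [0.5, -0.1, -0.3]
opening: 0.388
finger_force: 12.0
t 12.0 tcp [0.5338 0.0973 0.2115] delta/30mm [-10.9577  -0.5739   4.2312] yang 0.159 turn/.08 0.05219923279895164 open 0.38845554500942003 F [ 0.5114 -0.0824 -0.3181]
```

View pics/top2.png

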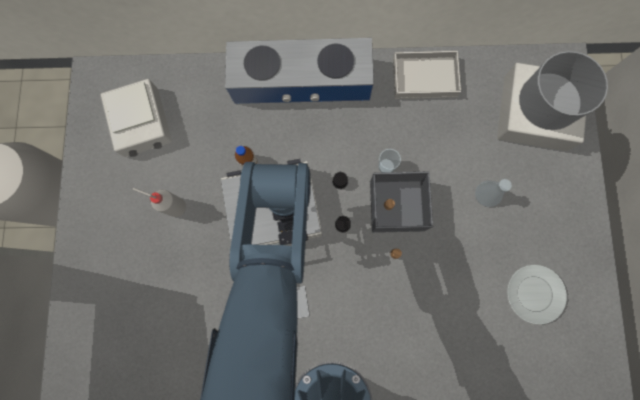

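The cork lies in the bin at (390,203), and the clean stopper (396,253) has not moved. Next is stopper b.

```bash
python3 -m jog '[[0.2,-0.9,0,0,0],[0.2,-0.9,0,0,0],[0.2,-0.9,0,0,0],[0.2,-0.9,0,0,0],[0.2,-0.9,0,0,0]]'
python3 -m jog '[[0.2,-0.9,-0.1,0,0],[0.2,-0.9,-0.1,0,0],[0.2,-0.9,-0.1,0,0],[0.2,-0.9,-0.1,0,0],[0.2,-0.9,-0.1,0,0]]'
python3 -m jog '[[0.2,-0.9,0,0,0],[0.2,-0.9,0,0,0],[0.2,-0.3,0,0,0],[0.2,0,0,0,0],[0.2,0,0,0,0]]'
python3 d.py .57 -.235 .085
```

```text
t: 12.5
tcp_pos: [0.552, -0.0368, 0.2056]
tcp_rot: [-2.037, -2.39, 0.001]
ft_force: [1.6, -0.2, -0.3]
opening: 0.392
finger_force: 12.0
t: 13.0
tcp_pos: [0.5585, -0.1725, 0.2055]
tcp_rot: [-2.037, -2.39, 0.0]
ft_force: [0.7, 0.0, -0.6]
opening: 0.388
finger_force: 12.0
t: 13.5
tcp_pos: [0.5686, -0.2327, 0.2059]
tcp_rot: [-2.037, -2.39, -0.0]
ft_force: [0.5, 0.4, -0.3]
opening: 0.386
finger_force: 12.0
t 13.5 tcp [ 0.5686 -0.2327  0.2059] delta/30mm [-0.0879  0.0376  4.0309] yang 0.159 turn/.08 0.052616374580113576 open 0.3861208388081268 F [ 0.4765  0.3533 -0.2727]
```

```bash
python3 -m jog '[[0.2,-0.1,0,1,0],[0.2,0,0,1,0],[0.2,0,0,1,0],[0.2,0,0,0.7,0],[0.2,0,0,0.3,0]]'
python3 -m jog '[[0.2,0,0,0,0],[0.6,0,0,0,0],[0.6,0,0,0,0],[0.6,0,0,0,0],[0.6,0,0,0,0]]'
python3 -m jog '[[0.6,0,0,-1,0],[0.6,0,0,-1,0],[0.6,0,0,-1,0],[0.6,0,0,-1,0],[0.6,0,0,0,0]]'
python3 -m jog '[[0.45,1,-0.2,0,0],[0.45,1,-0.2,0,0],[0.45,1,-0.2,0,0],[0.45,1,-0.2,0,0],[0.45,1,-0.2,0,0]]'
python3 -m jog '[[0.45,1,-0.4,0,0],[0.45,1,-0.4,0,0],[0.45,1,-0.4,0,0],[0.45,1,-0.4,0,0],[0.45,1,-0.4,0,0]]'
python3 -m jog '[[0.45,1,-0.1,0,0],[0.45,1,-0.1,0,0],[0.45,1,0,0,0],[0.45,0,0,0,0],[0.45,0,0,0,0]]'
python3 d.py .413 .143 .15
python3 - <<'E'
from h import *
np.set_printoptions(precision=4,suppress=True)
p=r.read_camera("wrist");save(p,"w2.png");P=pts(p);z=p["z_map"]>0
for n in("lid_bar","lid_hinge"):
    for s in r.mark_of(n,p)[:2]:
        u,v=np.round(s["uv"]).astype(int); print(n,s["p"],u,v,P[min(v,399),min(u,639)])
q=P[z&(P[...,2]>.086)&(P[...,2]<.105)&(P[...,0]>.38)&(P[...,0]<.43)&(abs(P[...,1]-.145)<.09)]
print(len(q),q.min(0),q.max(0),cv2.minAreaRect(q[:,:2].astype(np.float32)))
p=r.read_camera("top");save(p,"top3.png")
E
```

```text
t: 14.0
tcp_pos: [0.568, -0.2342, 0.0841]
tcp_rot: [-2.033, -2.389, 0.001]
ft_force: [-0.8, 1.2, -0.3]
opening: 0.385
finger_force: 12.0
t: 14.5
tcp_pos: [0.5699, -0.2371, 0.0876]
tcp_rot: [2.037, 2.39, 0.0]
ft_force: [0.5, 0.8, -0.9]
opening: 0.598
finger_force: 0.0
t: 15.0
tcp_pos: [0.5719, -0.2384, 0.2125]
tcp_rot: [2.032, 2.384, 0.002]
ft_force: [0.4, -0.9, 0.4]
opening: 0.601
finger_force: 0.0
t: 15.5
tcp_pos: [0.5151, -0.0923, 0.2058]
tcp_rot: [-2.038, -2.39, 0.0]
ft_force: [-0.5, 0.5, 0.2]
opening: 0.452
finger_force: 0.0
t: 16.0
tcp_pos: [0.4319, 0.0462, 0.206]
tcp_rot: [-2.038, -2.39, 0.0]
ft_force: [0.2, 0.9, -0.7]
opening: 0.451
finger_force: 0.0
t: 16.5
tcp_pos: [0.4126, 0.1332, 0.2062]
tcp_rot: [-2.036, -2.393, 0.001]
ft_force: [0.4, -0.1, 0.2]
opening: 0.45
finger_force: 0.0
t 16.5 tcp [0.4126 0.1332 0.2062] delta/30mm [0.3195 0.0679 1.8726] yang 0.161 turn/.08 0.07247255438363638 open 0.44989586141944066 F [ 0.3566 -0.09    0.1587]
lid_bar 0.86 324 186 [0.4174 0.144  0.0964]
lid_hinge 0.59 590 180 [0.6536 0.1884 0.0979]
2137 [0.3978 0.0716 0.0902] [0.43   0.2144 0.0996] ((0.42504405975341797, 0.14270298182964325), (0.032750871032476425, 0.13997751474380493), 9.255666732788086)
```

View pics/w2.png

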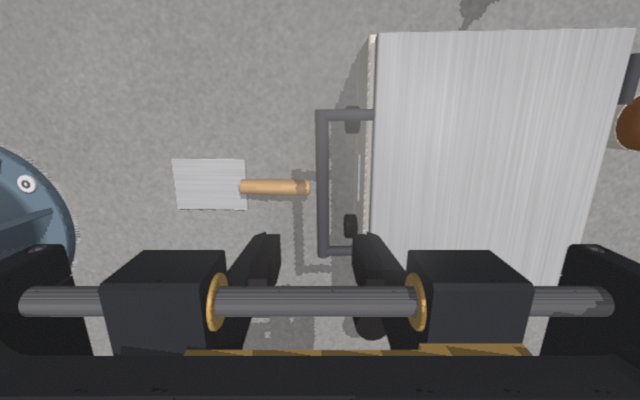

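View pics/top3.png

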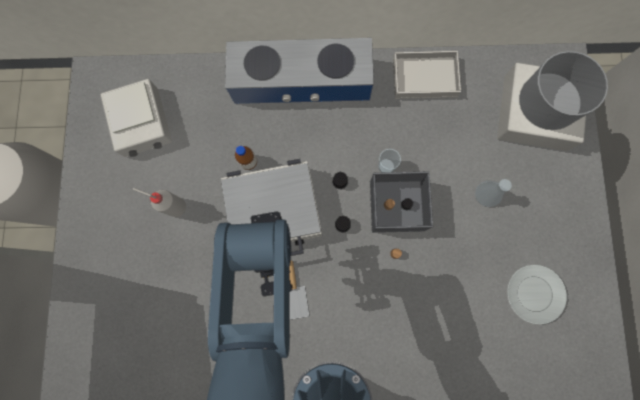

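Both stoppers are in the bin, at (390,203) and (407,204). The wrist view shows the bar at columns 316–328, inside the open fingers. I'll descend on it with a narrower opening.

```bash
python3 -m jog '[[0.36,0.3,0.08,0.4,0],[0.36,0,0,0.7,0],[0.36,0,0,0.7,0],[0.36,0,0,0,0],[0.36,0,0,0,0]]'
python3 d.py .415 .142 .073
```

```text
t: 17.2
tcp_pos: [0.4136, 0.1424, 0.1522]
tcp_rot: [-2.038, -2.389, 0.002]
ft_force: [0.1, 0.3, -0.6]
opening: 0.358
finger_force: 0.0
t 17.2 tcp [0.4136 0.1424 0.1522] delta/30mm [-0.0199  0.0498  2.6393] yang 0.159 turn/.08 0.04402536905297599 open 0.3577150131119927 F [ 0.0509  0.3398 -0.5984]
```

```bash
python3 -m jog '[[0.36,0,0.05,0.6,0],[0.36,0,0,0.6,0],[0.36,0,0,0.6,0],[0.36,0,0,0.5,0],[0.36,0,0,0.3,0]]'
python3 d.py .415 .142 .073
python3 -m jog '[[0.05,0,0,0,0],[0.05,0,0,0,0],[0.05,0,0,0,0],[0.05,0,0,0,0],[0.05,0,0,0,0]]' 15
python3 d.py .415 .142 .073
```

```text
t: 17.7
tcp_pos: [0.4158, 0.1426, 0.0746]
tcp_rot: [2.038, 2.39, 0.001]
ft_force: [-0.3, 0.7, -0.0]
opening: 0.36
finger_force: 0.0
t 17.7 tcp [0.4158 0.1426 0.0746] delta/30mm [-0.0171 -0.029   0.0525] yang 0.159 turn/.08 0.04655989202845337 open 0.36017722381638717 F [-0.3083  0.677  -0.0088]
t: 18.2
tcp_pos: [0.4168, 0.1428, 0.0756]
tcp_rot: [2.037, 2.389, 0.004]
ft_force: [5.0, 1.4, 0.0]
opening: 0.127
finger_force: 15.0
t 18.2 tcp [0.4168 0.1428 0.0756] delta/30mm [-0.0158 -0.0629  0.0863] yang 0.159 turn/.08 0.04976151242853215 open 0.12749794036769957 F [5.0351 1.4492 0.0051]
```

Bar gripped. Now I'll raise it along the 250 mm arc in 0.06 rad rows, with tool y pointing backwards and −z up.

```bash
cat > a.py <<'E'
from h import *
np.set_printoptions(precision=4,suppress=True)
s=r.state(); R=Ro.from_rotvec(s["tcp_rot"]).as_matrix(); d=np.array(s["tcp_pos"])-[.4155,.1425,.0746]
yb=d@R[:,1]*[1]; y=d[:2]@[np.cos(.16),np.sin(.16)]
print("t",s["t"],"theta",np.arctan2(d[2],.25-y),"rad",np.hypot(d[2],.25-y),"side",d[:2]@[-np.sin(.16),np.cos(.16)],"F",np.array(s["ft_force"]),"open",s["opening"],s["finger_force"])
E
python3 -m jog '[[0.05,0,0.015,-0.5,0],[0.05,0,0.045,-0.5,0],[0.05,0,0.075,-0.495,0],[0.05,0,0.105,-0.49,0],[0.05,0,0.135,-0.48,0]]' 15
python3 a.py
python3 -m jog '[[0.05,0,0.16,-0.475,0],[0.05,0,0.19,-0.46,0],[0.05,0,0.215,-0.45,0],[0.05,0,0.245,-0.435,0],[0.05,0,0.27,-0.42,0]]'
python3 a.py
```

```text
t: 18.7
tcp_pos: [0.4283, 0.1448, 0.15]
tcp_rot: [2.036, 2.388, 0.006]
ft_force: [11.4, 3.3, -6.2]
opening: 0.126
finger_force: 15.0
t: 19.2
tcp_pos: [0.4611, 0.1504, 0.2164]
tcp_rot: [2.036, 2.388, 0.009]
ft_force: [17.4, 6.5, -14.1]
opening: 0.124
finger_force: 16.2Traceback (most recent call last):
  File "a.py", line 4, in <module>
    yb=d@R[:,1]*[1]; y=d[:2]@[np.cos(.16),np.sin(.16)]
       ~~~~~~~~^~~~
TypeError: can't multiply sequence by non-int of type 'numpy.float64'
Traceback (most recent call last):
  File "a.py", line 4, in <module>
    yb=d@R[:,1]*[1]; y=d[:2]@[np.cos(.16),np.sin(.16)]
       ~~~~~~~~^~~~
TypeError: can't multiply sequence by non-int of type 'numpy.float64'
```

```bash
sed -i 's/^yb=[^;]*; //' a.py; python3 a.py
python3 - <<'E'
from h import *
np.set_printoptions(precision=4,suppress=True)
p=r.read_camera("side");save(p,"s2.png");P=pts(p);z=p["z_map"]>0
s=r.silhouettes("lid",p)
for k in s[:2]:
    q=P[k["pixels"]&z]; print(k["p"],k["bbox"],len(q))
H=np.array([.6615,.1815]);u=np.array([np.cos(.16),np.sin(.16)]);v=np.array([-u[1],u[0]])
x=(P[...,:2]-H)@u; y=(P[...,:2]-H)@v
m=z&(abs(y)<.125)&(x>-.2)&(x<-.03)&(P[...,2]>.11)&(P[...,2]<.2); print(m.sum(),np.polyfit(x[m],P[m][:,2],1))
E
```

```text
t 19.2 theta 0.6081146579461462 rad 0.24821787389308111 side 0.0005786613810084953 F [ 17.4312   6.5381 -14.09  ] open 0.12449082680691649 16.158010438084602
0.88 [263.6, 137.9, 336.3, 174.4] 1280
685 [-0.707  0.101]
```

View pics/s2.png

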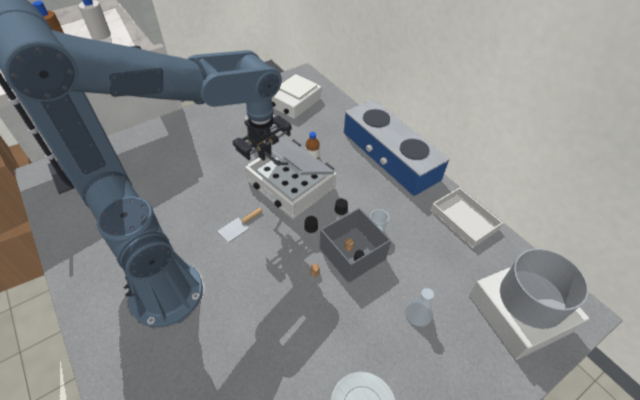

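The side view shows the lid up (tilted plate near (300,155)), and the depth fit gives about 0.615 rad, so the grip follows. There is about 20 N of outward radial pull, so I'll ease in a couple of mm and carry on.

```bash
python3 -m jog '[[0.05,0,0.055,0.035,0],[0.05,0,0,0,0],[0.05,0,0.295,-0.4,0],[0.05,0,0.32,-0.385,0],[0.05,0,0,0,0]]'
python3 a.py
```

```text
t: 19.8
tcp_pos: [0.4793, 0.1534, 0.2394]
tcp_rot: [2.038, 2.391, 0.003]
ft_force: [1.8, 3.5, -4.0]
opening: 0.119
finger_force: 15.2
t 19.8 theta 0.7270310422729271 rad 0.24801671468361206 side 0.0005974401823052024 F [ 1.7944  3.4537 -3.978 ] open 0.11948663572114103 15.245887488126755
```

```bash
python3 -m jog '[[0.05,0,0.34,-0.365,0],[0.05,0,0.36,-0.345,0],[0.05,0,0.38,-0.32,0],[0.05,0,0,0,0],[0.05,0,0,0,0]]'
python3 a.py
```

```text
t: 20.3
tcp_pos: [0.5096, 0.1584, 0.2686]
tcp_rot: [-2.036, -2.39, 0.001]
ft_force: [0.1, 5.2, -3.5]
opening: 0.122
finger_force: 15.2
t 20.3 theta 0.897937579858088 rad 0.24800453377882714 side 0.000692127413774964 F [ 0.0718  5.2161 -3.4606] open 0.12249417743972166 15.239730030298233
```

```bash
python3 -m jog '[[0.05,0,0.4,-0.3,0],[0.05,0,0.415,-0.275,0],[0.05,0,0.43,-0.25,0],[0.05,0,0.445,-0.22,0],[0.05,0,0.46,-0.195,0]]'
python3 a.py
python3 -m jog '[[0.05,0,0,0,0],[0.05,0,0,0,0],[0.05,0,0,0,0],[0.05,0,0,0,0],[0.05,0,0,0,0]]'
python3 a.py
```

```text
t: 20.8
tcp_pos: [0.5729, 0.1692, 0.3046]
tcp_rot: [-2.034, -2.389, 0.002]
ft_force: [3.0, 7.7, -8.5]
opening: 0.12
finger_force: 15.6
t 20.8 theta 1.196466373254741 rad 0.247150082549549 side 0.0012972097416082832 F [ 2.9506  7.706  -8.4842] open 0.12035822770669778 15.604949416592717
t: 21.3
tcp_pos: [0.5727, 0.169, 0.3045]
tcp_rot: [-2.035, -2.389, 0.002]
ft_force: [1.8, 6.1, -6.3]
opening: 0.127
finger_force: 15.4
t 21.3 theta 1.1953534503355334 rad 0.2471565923145563 side 0.0011488918451755532 F [ 1.7787  6.0741 -6.3062] open 0.1273905365573341 15.353272492066026
```

```bash
python3 -m jog '[[0.05,0,0.2,-0.08,0],[0.05,0,0.19,-0.06,0],[0.05,0,0,0,0],[0.05,0,0,0,0],[0.05,0,0,0,0]]'
python3 a.py
python3 -m jog '[[0.05,0,-0.39,0.14,0],[0.05,0,-0.46,0.195,0],[0.05,0,-0.445,0.22,0],[0.05,0,-0.43,0.25,0],[0.05,0,0,0,0]]'
python3 a.py
python3 -m jog '[[0.05,0,-0.41,0.275,0],[0.05,0,-0.4,0.3,0],[0.05,0,-0.13,0.105,0],[0.05,0,0,0,0],[0.05,0,0,0,0]]'
python3 a.py
python3 - <<'E'
from h import *
p=r.read_camera("side");save(p,"s3.png");P=pts(p);z=p["z_map"]>0
H=np.array([.6615,.1815]);u=np.array([np.cos(.16),np.sin(.16)]);v=np.array([-u[1],u[0]])
x=(P[...,:2]-H)@u; y=(P[...,:2]-H)@v
m=z&(abs(y)<.125)&(x>-.16)&(x<-.01)&(P[...,2]>.12)&(P[...,2]<.24)
k=np.polyfit(x[m],P[m][:,2],1); print(m.sum(),k,np.arctan(-k[0]))
E
```

```text
t: 21.8
tcp_pos: [0.584, 0.171, 0.3086]
tcp_rot: [-2.034, -2.389, 0.002]
ft_force: [1.3, 6.0, -6.2]
opening: 0.125
finger_force: 15.3
t 21.8 theta 1.2449567345626673 rad 0.24701718370259562 side 0.0012747129520847282 F [ 1.3379  6.0281 -6.1692] open 0.12453546002242141 15.336566660553217
t: 22.3
tcp_pos: [0.5322, 0.1617, 0.2845]
tcp_rot: [-2.036, -2.389, 0.004]
ft_force: [3.3, 3.8, -6.5]
opening: 0.124
finger_force: 15.4
t 22.3 theta 1.0103788870262547 rad 0.24785360773524348 side 0.00040600415878010534 F [ 3.2562  3.8242 -6.5028] open 0.12432220077333556 15.440362840890884
t: 22.8
tcp_pos: [0.5073, 0.1572, 0.2664]
tcp_rot: [2.038, 2.39, 0.001]
ft_force: [4.2, 1.8, -4.3]
opening: 0.126
finger_force: 15.2
t 22.8 theta 0.8848248280920528 rad 0.24790420536047275 side -7.57618074328246e-05 F [ 4.1689  1.7667 -4.2798] open 0.12633510546197665 15.203134417533875
148 [-1.23040177  0.10313392] 0.8883336275792203
```

View pics/s3.png

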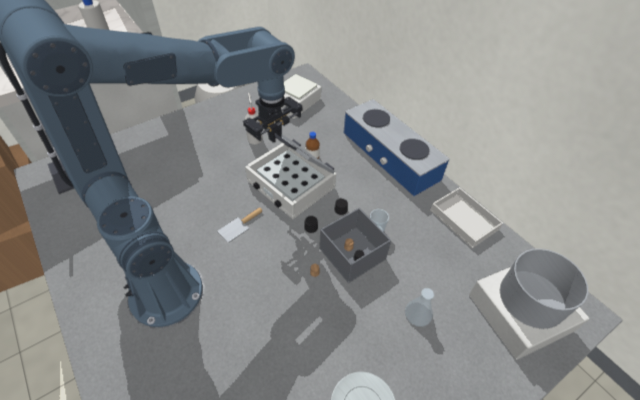

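The lid is held at 0.885 rad (51°), and the depth fit agrees at 0.888. Both stoppers are in the bin, near (350,245) and (359,256), and the other things have not moved. I'll let it settle briefly, then hand in.

```bash
python3 -m jog '[[0.05,0,0,0,0],[0.05,0,0,0,0],[0.05,0,0,0,0],[0.05,0,0,0,0],[0.05,0,0,0,0]]'
python3 a.py; python3 -c "from cell import r; print(r.job_done())"
```

```text
t: 23.35
tcp_pos: [0.5067, 0.1571, 0.266]
tcp_rot: [2.038, 2.391, -0.0]
ft_force: [2.5, 1.3, -3.7]
opening: 0.123
finger_force: 15.3
t 23.35 theta 0.8816251801212324 rad 0.2479453328401346 side -8.660534079334603e-05 F [ 2.4843  1.3312 -3.6853] open 0.12336076824744269 15.290147736668587
the job is handed in; nothing more can be done
None
```

Job handed in at 23 s: both used stoppers went into the bin first, then the lid was raised to about 1.245 rad (71°) and eased back, and the gripper now holds it at about 0.88 rad (50.5°), some 6.5° below the balance point.

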